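Close the supplement jar snugly

TASK

Take the ribbed screw lid from the upper acrylic tray, set it squarely on the mouth of the amber jar in the lower tray, and screw it down clockwise until it is snug on its seal ring, with about 0.4 N m on the lid. Stop there, without overtightening and crushing the seal, and let go; leave the other things where they are.

Things in the scene. Friction and masses are not known exactly. Their poses are not given: they have to be found in the camera images.
- lid_center (a point): Ribbed steel screw lid, 55 mm across, 26 mm high, about 160 g, lying skirt down in the upper tray. This point is on its axis half-way up, 13 mm above the skirt edge. Bore 50 mm wide, 20 mm deep; inside, 3 mm above the edge, three thread lugs 120 deg apart, tips 21 mm from the axis. It screws on clockwise seen from above, sinking 18 mm per full turn.
- foot: Black rubber suction foot, 92 mm across, stuck to the lower tray, with the round amber jar (68 mm wide) on it: the jar cannot slide but twists 2 deg per 0.1 N m. Origin: centre of the foot's underside on the jar's axis, z up. Neck 40 mm across, rim 89 mm up; three ridges, 47 mm across, fall clockwise. A lid set on them stops with its edge 9 to 15 mm below the rim, 1 to 4 rad of turn from snug.
- seal: White greased silicone ring on the jar's rim, 34 mm in mean diameter, 4 mm cord. Origin: its centre, 0.7 to 2.3 mm above the rim, as seals differ. It yields 1 mm per 60 N. The lid turns with under 0.1 N m until its inside meets the ring, then the torque climbs some 1 N m per rad: at 0.4 N m the ring bears about 32 N; it is crushed at 60 N. Pressing down on the lid adds to that load.
- tiers: The two stacked clear trays, fixed. Origin: centre of the lower tray's underside, z up. Lower tray 310 x 490 mm, walls 28 mm high, floor at 4 mm. Upper tray 290 x 230 mm on posts, centred 125 mm along +y, floor at 99 mm, walls up to 115 mm; the lower tray is open above on its -y half.
- dish: Small white ceramic dish, 54 mm across, 18 mm high, in the upper tray; origin at the centre of its underside. To be left alone.
- bowl: White ceramic bowl, 100 mm across, 40 mm high, in the lower tray beside the jar; origin at the centre of its underside. To be left alone.
- spoon: Steel spoon, 160 mm long, lying along its y axis in the upper tray; origin near its middle. To be left alone.
- tweezers: Black silicone tweezers, 165 mm long, lying along their y axis in the upper tray; origin near their middle. To be left alone.
- anchor: Brown resin vine anchor, foot 60 mm across with a ring on top, 60 mm high, in the lower tray under the upper one; origin at the centre of its underside. To be left alone.
- mister: Green plant mister, 68 mm across, 162 mm high, on the shelf to the right; origin at the centre of its underside. To be left alone.
- hide: Half-round cork hide, 130 mm long, on the shelf to the left; origin at the middle of its underside. To be left alone.
There are look-alikes about, which are no part of the job. Leave any pink look-alike of the part that bears lid_center alone.

How it is judged (in metres and radians):
On the way, in this order (a step that is already met when the one before it is completed fails the run):
1. the lid sits level over the jar's neck (horizontal distance between lid_center and foot below 0.004 m and z of lid_center in the frame of foot below 0.097 m and angle between lid_center's own z axis and vertical below 0.1 rad), for 0.2 s.
2. the lid is down on the seal ring and loads it (contact force between lid and seal above 14 N and horizontal distance between lid_center and foot below 0.004 m and z of lid_center in the frame of foot below 0.0885 m and angle between lid_center's own z axis and vertical below 0.06 rad), for 0.2 s.
At the end, for the whole second after the job is handed in: the lid is screwed on by its thread, centred on the jar within 3 mm and level within 0.05 rad, at rest and released, and by itself keeps the seal ring pressed with 14 to 50 N (snug, not overtightened) (contact force between lid and seal between 14 and 50 N and horizontal distance between lid_center and foot below 0.003 m and z of lid_center in the frame of foot below 0.0885 m and angle between lid_center's own z axis and vertical below 0.05 rad and linear speed of lid below 0.01 m/s and angular speed of lid below 0.05 rad/s); the robot touches nothing.
It fails at once if the seal ring is crushed (over 60 N between lid and ring) (contact force between lid and seal above 60 N).
It fails at once if another thing (dish, bowl, spoon, tweezers, anchor, mister, hide) is moved by over 30 mm (distance of any of dish, bowl, spoon, tweezers, anchor, mister, hide from where it was at the start of the episode above 0.03 m).
It also fails if it takes over 61 s, if anything falls off the work surface, if the arm or the gripper's body presses on something with over 40 N, if the wrist force passes 120 N, or if a joint passes its speed limit or range.

ROBOT

A 6-joint arm with a two-finger parallel gripper is mounted at the origin on the work surface. World frame = base frame: x ahead of the robot, y to its left, z up, the work surface at z = 0. Lengths are in mm, angles in rad, forces in N, time in s.
With the tool pointing down it reaches from about 300 to 825 mm from the base axis. Payload 5.4 kg.
Tool frame: the origin (TCP) lies between the finger pads; the fingertips stand 22 mm ahead of it and the grasp point (between the pads) lies 3 mm ahead of it; z points along the fingers, x is the direction in which the jaws open and shut, and the axes are right-handed (so a half turn about z gives the same grasp; the last joint's range is limited). The gripper opens to 92 mm and grips with 3 to 60 N. Pads are 20 mm wide; open, the fingers measure 128 mm over their backs; the gripper's body (75 mm by 189 mm) begins 69 mm behind the grasp point.
Start: joints at [-1.476, 0.158, 1.597, -0, 1.386, -0.21], TCP at [172.535, -548.487, 236.601] pointing down, gripper open.
Joint ranges: [-2.91, 2.91], [-0.94, 2.29], [0.18, 2.7], [-1.29, 4.43], [0.17, 2.64], [-3, 3]. Speed limits (rad/s): [2.57, 2.57, 3.14, 3.14, 3.14, 3.14].

INTERFACE

Orientations are given as a unit quaternion [w, x, y, z].
In Python, from cell import robot gives the robot as it stands. Calls block until the motion is done:
- robot.move_to(position, orientation): joint-space move of the TCP to a pose.
- robot.move_linear(position, attitude=None, max_speed=150): straight line of the TCP; attitude=None keeps the orientation; max_speed is the mean speed in mm/s.
- robot.movej(angles): joint-space move.
- robot.gripper_to(opening): finger opening in mm; the grip force is fixed at half the most; returns when the fingers have stopped.
- robot.pause(seconds).
- robot.inverse_kinematics(position, orientation): joint angles nearest the present ones, or None.
- robot.camera(name): name is "side" or "top" or "wrist"; returns a dict with "frame" (384x512x3 uint8, red, green, blue), "fx", "fy", "cx", "cy" (pixels), "position" and "attitude" of the camera in the world; the wrist camera has in their place "mount" (4x4, takes a point from camera to tool coordinates, whose origin is the TCP and whose axes are the tool frame's). Camera axes: x right, y down, z forward; pixel columns grow to the right and rows downward; lengths in mm; the calibration is good to about 2 mm. A picture is of the moment at which its call begins: read the wrist's pose just before it. There is no depth.
A pose or a line that the arm cannot do raises robot.PlanningError and nothing moves.
- robot.sign_off(): hands the job in, once; it reports no verdict.
Trained networks look in the newest picture that a camera, given by its name, has taken for a name from the list of things; names that differ only in an ending like _2 or _b are one class to them, and where a whole thing is asked for, a point or a joint stands for the part that bears it (a point fixed in the world has none). Each returns a list of dicts, best first, with "score" (0 to 1); they miss things now and then, are a little off and sometimes report something else, mostly with a low value. They report only what shows in the picture. A call takes as long as a camera call. They do not tell look-alikes from the thing itself.
- robot.regions_of(camera, target): "pixels" (384x512 bool, what is visible of it).
- robot.place_of(camera, target): "at" ([x, y, z] in mm, in the coordinates of the camera as it stood for that picture, good to about 4 mm: a listed point, or the origin of a listed thing).
Readings, each from a call of its own:
- robot.get_clock(): time.
- robot.get_joint_positions(): joint angles.
- robot.get_joint_vel(): joint speeds.
- robot.get_effort(): joint torques, N m.
- robot.get_position(): TCP position.
- robot.get_orientation(): TCP orientation.
- robot.get_ft_force(): force on the tool from outside, world axes, zero at the start.
- robot.get_torque(): the same for the moment, N m.
- robot.get_finger_gap(): finger opening in mm.
Only numpy, scipy, OpenCV 4.12 (cv2) and the standard library are available. Lean on these libraries where they do the work, as an engineer would, in place of code of your own. Each camera call takes 0.05 s, during which the arm holds its last target.

## Working session

There is one attempt and no reset: what is moved stays moved. The work goes in short steps, each a Python script; the robot and the scene stay as the last script left them, time stands still between calls to the robot, and variables do not carry over. Pictures are saved under pics/ and viewed, and the job is handed in when it is done.

```bash
ls; mkdir -p pics
cat > h.py <<'E'
import numpy as np, cv2
from scipy.spatial.transform import Rotation as R
from cell import robot
def rot(q): return R.from_quat([q[1],q[2],q[3],q[0]]).as_matrix()
def quat(M):
    q=R.from_matrix(M).as_quat(); return [q[3],q[0],q[1],q[2]]
def shot(name,fn=None,scale=1.5):
    p=np.array(robot.get_position()); o=rot(robot.get_orientation()) if name=='wrist' else None
    c=robot.camera(name)
    if name=='wrist':
        T=np.eye(4); T[:3,:3]=o; T[:3,3]=p; T=T@np.array(c['mount'])
    else:
        T=np.eye(4); T[:3,:3]=rot(c['attitude']); T[:3,3]=c['position']
    c['T']=T
    if fn: cv2.imwrite('pics/'+fn,cv2.resize(c['frame'][:,:,::-1],None,fx=scale,fy=scale))
    return c
def w(c,at): return (c['T']@np.append(at,1))[:3]
def ray(c,u,v,z):
    d=c['T'][:3,:3]@np.array([(u-c['cx'])/c['fx'],(v-c['cy'])/c['fy'],1]); o=c['T'][:3,3]
    return o+d*(z-o[2])/d[2]
def proj(c,P):
    q=np.linalg.inv(c['T'])@np.append(P,1); return q[0]/q[2]*c['fx']+c['cx'],q[1]/q[2]*c['fy']+c['cy']
def down(a): # tool z down, tool x at world angle a
    x=np.array([np.cos(a),np.sin(a),0]); z=np.array([0,0,-1.]); return quat(np.column_stack([x,np.cross(z,x),z]))
E
python3 - <<'E'
from h import *
print(robot.get_clock(),robot.get_orientation(),robot.get_ft_force(),robot.get_finger_gap())
for n in ['top','side','wrist']:
    c=shot(n,n+'0.png')
    print(n,c['fx'],c['cx'],c['cy'],c['T'].round(2).tolist())
    if n!='wrist':
        for t in ['lid_center','foot','seal','tiers','dish','bowl','spoon','tweezers','anchor']:
            for d in robot.place_of(n,t)[:3]: print(n,t,round(d['score'],2),w(c,d['at']).round(1),np.round(proj(c,w(c,d['at'])),0))
print(robot.get_clock())
E
```

```text
pics
0.0 [-7.08689692e-04  8.06255551e-01 -5.91566648e-01 -6.21147015e-04] [-0.05078012  1.04607074  0.1808618 ] 91.69524956203122
top 498.47625183694197 247.3172519081349 186.96399845621136 [[0.03, -0.99, 0.11, 307.93], [-1.0, -0.03, -0.02, 38.89], [0.02, -0.11, -0.99, 1434.77], [0.0, 0.0, 0.0, 1.0]]
top lid_center 0.76 [563.2 319.9  15.5] [141. 149.]
top lid_center 0.75 [484.   65.1 115.6] [228. 175.]
top lid_center 0.53 [240.3 268.7  15.2] [153. 263.]
top foot 0.7 [ 587.6 -134.1    7.5] [298. 147.]
top seal 0.39 [ 452.2 -126.9   98.1] [299. 190.]
top tiers 0.59 [537.   -9.2   1.7] [255. 163.]
top dish 0.68 [ 585.6 -132.8    9.8] [298. 147.]
top dish 0.63 [491.8 180.1  96.7] [186. 172.]
top bowl 0.77 [ 585.3 -134.4    8.3] [299. 148.]
top spoon 0.55 [649.6  98.2  95. ] [218. 116.]
top spoon 0.54 [536.6  -7.8   0.6] [255. 163.]
top tweezers 0.82 [603.7 109.9  96.9] [214. 132.]
top anchor 0.17 [489.8 179.6 100.9] [186. 172.]
side 369.77091359747794 253.4479257229054 194.58361115339332 [[-0.76, -0.3, 0.58, -197.42], [-0.65, 0.38, -0.66, 777.23], [-0.02, -0.88, -0.48, 655.5], [0.0, 0.0
[... 247 characters left out ...]
9   95.4] [282. 180.]
side seal 0.39 [658.1 102.7 100.7] [191. 186.]
side tiers 0.85 [536.5  -7.7  -3. ] [243. 212.]
side dish 0.54 [492.4 184.2  96.2] [208. 215.]
side bowl 0.81 [ 588.5 -135.2    7. ] [255. 191.]
side spoon 0.71 [ 5.382e+02 -1.020e+01 -3.000e-01] [243. 211.]
side spoon 0.6 [658.  101.3 100.4] [192. 186.]
side spoon 0.51 [ 460.4 -124.7    6.2] [281. 203.]
side tweezers 0.72 [608.3 111.2  99. ] [200. 192.]
side anchor 0.5 [526.9  89.6   6.5] [225. 223.]
side anchor 0.38 [608.7 109.4  97.6] [200. 192.]
wrist 300.873611160216 254.97594764156995 194.19189936677492 [[0.3, -0.91, -0.28, 252.44], [-0.95, -0.29, -0.09, -523.76], [0.0, 0.29, -0.96, 385.27], [0.0, 0.0, 0.0, 1.0]]
1.05
```

View pics/top0.png

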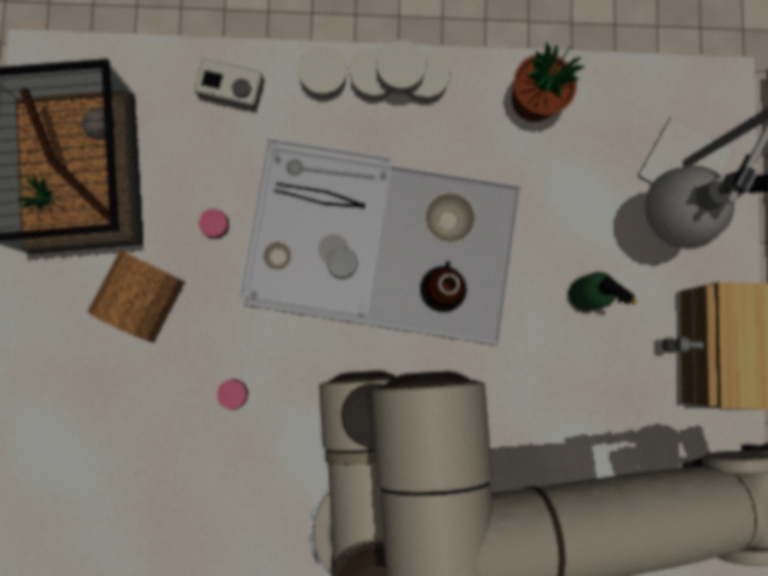

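View pics/side0.png

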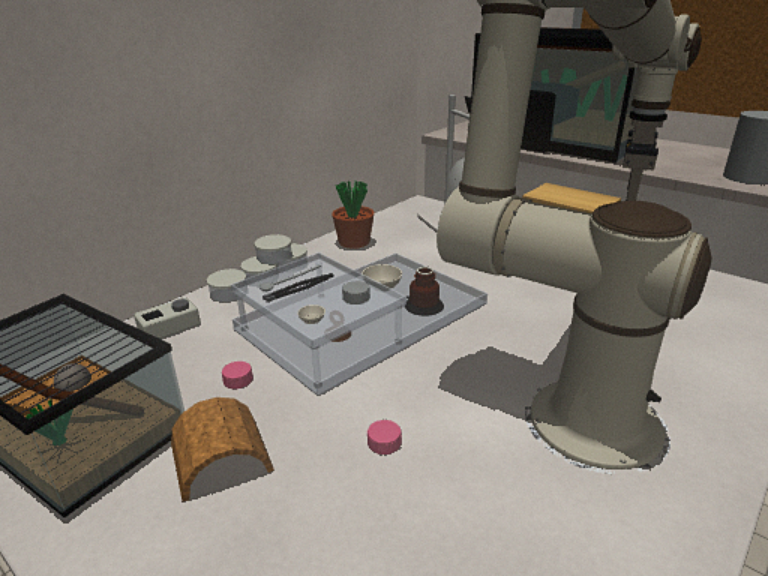

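Run:
```python
import cv2
a=cv2.imread('pics/top0.png'); 
cv2.imwrite('pics/crop0.png',cv2.resize(a[150:350,190:500],None,fx=2.5,fy=2.5,interpolation=cv2.INTER_CUBIC))
```

```text
(no output)
```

View pics/crop0.png

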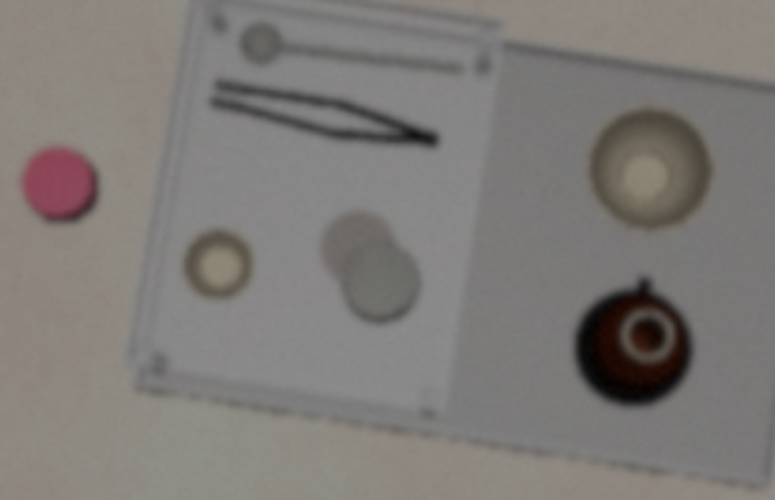

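The steel lid is the grey disc at top px (228,175), i.e. (484,65,~115), in the upper tray. The pink discs at (141,149) and (153,263) are the look-alikes on the table. The faint disc beside the lid is the shadow or the anchor seen through the acrylic. Next I'll plan the wrist views and the joint-6 range.

Run:
```python
from h import *
print(robot.get_clock())
for name,P in [('jar',[459,-126,110]),('jarhi',[459,-126,240]),('lid',[484,65,124])]:
  for a in np.arange(-180,180,30):
    q=robot.inverse_kinematics(P,down(np.radians(a)))
    print(name,a,None if q is None else np.round(q,2))
c=robot.camera('wrist'); print(np.round(c['mount'],3).tolist()); print(robot.get_clock())
```

```text
1.05
jar -180 [-0.52  0.04  1.99 -0.    1.11  2.62]
jar -150 [-0.52  0.04  1.99 -0.    1.11  2.1 ]
jar -120 [-0.52  0.04  1.99 -0.    1.11  1.57]
jar -90 [-0.52  0.04  1.99 -0.    1.11  1.05]
jar -60 [-0.52  0.04  1.99 -0.    1.11  0.52]
jar -30 [-0.52  0.04  1.99 -0.    1.11  0.  ]
jar 0 [-0.52  0.04  1.99 -0.    1.11 -0.52]
jar 30 [-0.52  0.04  1.99 -0.    1.11 -1.05]
jar 60 [-0.52  0.04  1.99 -0.    1.11 -1.57]
jar 90 [-0.52  0.04  1.99 -0.    1.11 -2.09]
jar 120 [-0.52  0.04  1.99 -0.    1.11 -2.62]
jar 150 None
jarhi -180 [-0.52 -0.11  1.86 -0.    1.39  2.62]
jarhi -150 [-0.52 -0.11  1.86 -0.    1.39  2.1 ]
jarhi -120 [-0.52 -0.11  1.86 -0.    1.39  1.57]
jarhi -90 [-0.52 -0.11  1.86 -0.    1.39  1.05]
jarhi -60 [-0.52 -0.11  1.86 -0.    1.39  0.52]
jarhi -30 [-0.52 -0.11  1.86 -0.    1.39  0.  ]
jarhi 0 [-0.52 -0.11  1.86 -0.    1.39 -0.52]
jarhi 30 [-0.52 -0.11  1.86 -0.    1.39 -1.05]
jarhi 60 [-0.52 -0.11  1.86 -0.    1.39 -1.57]
jarhi 90 [-0.52 -0.11  1.86 -0.    1.39 -2.09]
jarhi 120 [-0.52 -0.11  1.86 -0.    1.39 -2.62]
jarhi 150 None
lid -180 None
lid -150 [-0.11  0.05  1.94 -0.    1.14  2.5 ]
lid -120 [-0.11  0.05  1.94 -0.    1.14  1.98]
lid -90 [-0.11  0.05  1.94 -0.    1.14  1.46]
lid -60 [-0.11  0.05  1.94 -0.    1.14  0.93]
lid -30 [-0.11  0.05  1.94 -0.    1.14  0.41]
lid 0 [-0.11  0.05  1.94 -0.    1.14 -0.11]
lid 30 [-0.11  0.05  1.94 -0.    1.14 -0.64]
lid 60 [-0.11  0.05  1.94 -0.    1.14 -1.16]
lid 90 [-0.11  0.05  1.94 -0.    1.14 -1.69]
lid 120 [-0.11  0.05  1.94 -0.    1.14 -2.21]
lid 150 [-0.11  0.05  1.94 -0.    1.14 -2.73]
[[1.0, -0.001, 0.001, 0.4], [0.001, 0.956, 0.295, -83.622], [-0.001, -0.295, 0.956, -148.648], [0.0, 0.0, 0.0, 1.0]]
1.1
```

```bash
cat >> h.py <<'E'
def ell(m):
    cs,_=cv2.findContours(m.astype(np.uint8),cv2.RETR_EXTERNAL,cv2.CHAIN_APPROX_NONE)
    k=max(cs,key=len); return cv2.fitEllipse(k)
def meas(c,cam,t,z,save=None):
    out=[]
    for d in robot.regions_of(cam,t)[:3]:
        m=d['pixels']
        if m.sum()<150: continue
        e=ell(m); out.append((round(d['score'],2),np.round(e[0],1),np.round(e[1],1),ray(c,e[0][0],e[0][1],z).round(1)))
    return out
E
python3 - <<'E'
from h import *
J=[459,-126,240]
for i,a in enumerate([-60,120]):
    robot.move_to(J,down(np.radians(a))); robot.pause(0.2)
    c=shot('wrist',f'jar{i}.png')
    print(a,'tcp',np.round(robot.get_position(),2),robot.get_clock())
    for t,z in [('seal',94.5),('foot',30),('lid_center',125)]:
        for o in meas(c,'wrist',t,z): print(t,o)
        for d in robot.place_of('wrist',t)[:2]: print('   place',t,round(d['score'],2),w(c,d['at']).round(1))
robot.move_to([484,65,270],down(np.radians(120))); robot.pause(0.2)
c=shot('wrist','lid0.png')
print('tcp',np.round(robot.get_position(),2),robot.get_clock())
for o in meas(c,'wrist','lid_center',125): print(o)
for d in robot.place_of('wrist','lid_center')[:2]: print('   place',round(d['score'],2),w(c,d['at']).round(1))
print(robot.get_clock(),robot.get_ft_force(),robot.get_torque())
E
```

```text
-60 tcp [ 458.95 -126.52  239.97] 3.2
seal (0.81, array([252.3, 189.9]), array([34.1, 35.2]), array([ 455.5, -126.1,   94.5]))
   place seal 0.77 [ 455.5 -125.2   98.5]
foot (0.68, array([253.4, 168.2]), array([67.9, 69.5]), array([ 463.3, -122.5,   30. ]))
   place foot 0.79 [ 458.3 -123.7    9.2]
lid_center (0.86, array([67.6, 54. ]), array([68.3, 87.7]), array([488.1,  62.8, 125. ]))
   place lid_center 0.94 [486.3  69.  110.6]
   place lid_center 0.16 [ 456.1 -125.2    5.1]
120 tcp [ 458.99 -125.99  240.01] 6.4
seal (0.79, array([256. , 185.4]), array([33.7, 34.8]), array([ 456.6, -126.9,   94.5]))
   place seal 0.88 [ 455.1 -128.    98.6]
foot (0.68, array([34.2, 45.2]), array([72.6, 97.2]), array([ 455.5, -404.7,   30. ]))
foot (0.63, array([255.1, 166.2]), array([66.6, 70.3]), array([ 451.4, -131. ,   30. ]))
   place foot 0.73 [ 455.4 -124.2    8.2]
lid_center (0.57, array([410.2, 282.3]), array([ 9.1, 34.2]), array([459.3,  53.7, 125. ]))
   place lid_center 0.51 [486.8  66.4 111.3]
tcp [483.98  63.82 269.68] 7.75
(0.76, array([487.5,  82.7]), array([45.2, 56.9]), array([291.3, 197.8, 125. ]))
(0.62, array([257.5, 189. ]), array([53.4, 55.3]), array([483.7,  65.8, 125. ]))
   place 0.91 [487.4  66.6 107.9]
   place 0.73 [241.8 264.5  10.6]
7.85 [ 0.01309008 -1.29664336 -0.16760677] [ 0.09022807 -0.11177812  0.06351793]
```

View pics/jar1.png

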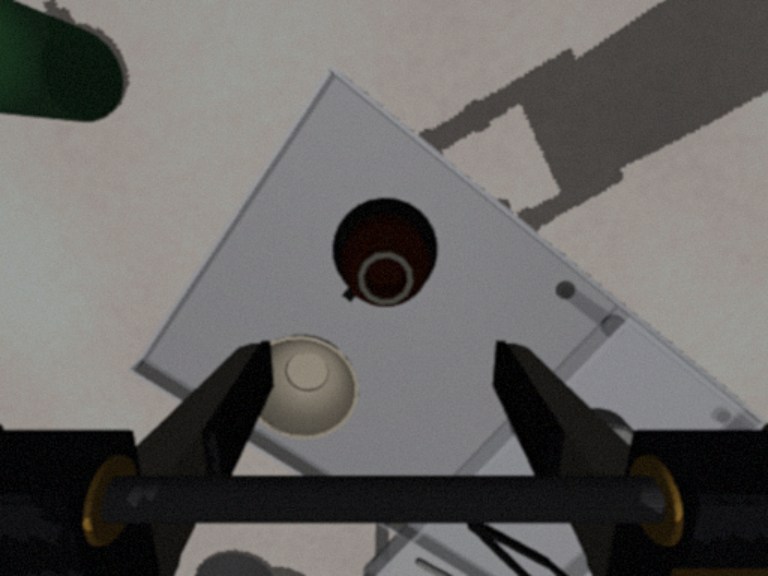

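View pics/lid0.png

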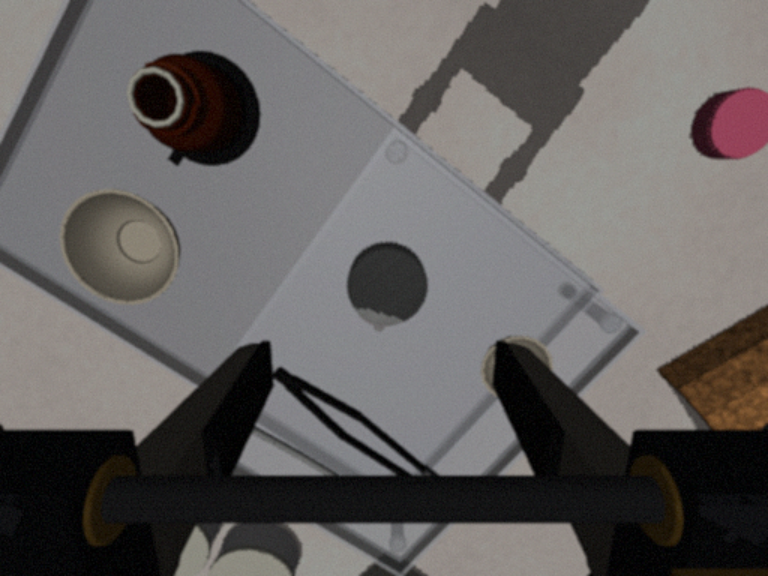

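The lid's top disc is at wrist px (258,190), clear of the dish and tweezers, and the seal ring shows on the jar. The lid at about (483.4,66.0) and the jar axis at about (456.1,-126.5) both fit the sizes given. Grasping now.

Run:
```python
from h import *
A=down(np.radians(135)); L=[483.3,66.0]
robot.move_to(L+[165],A); robot.move_linear(L+[126],max_speed=60); robot.pause(0.2)
print('tcp',np.round(robot.get_position(),2),robot.get_clock(),np.round(robot.get_ft_force(),2))
c=shot('wrist','g0.png')
robot.gripper_to(45); robot.pause(0.2)
print('gap',robot.get_finger_gap(),np.round(robot.get_ft_force(),2),np.round(robot.get_position(),2))
c=shot('wrist','g1.png')
print(robot.get_clock())
```

```text
tcp [483.61  65.97 126.42] 9.35 [-0.7  -0.62 -0.19]
gap 54.3034383342196 [ 0.14 -0.06 -0.77] [483.33  65.98 126.  ]
10.3
```

View pics/g1.png

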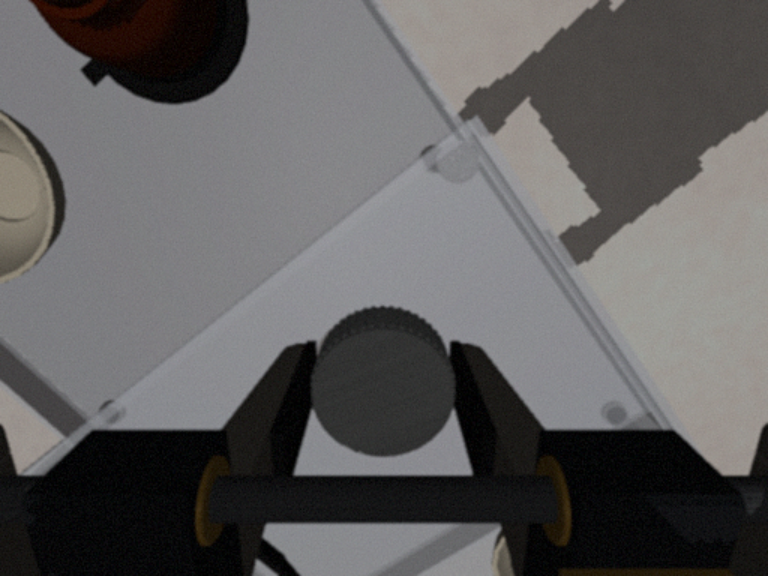

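Run:
```python
from h import *
# project model circle of lid top (r 27.5, z=125) in tool frame, compare visually for several y offsets
img=cv2.imread('pics/g1.png')
c=robot.camera('wrist'); M=np.linalg.inv(np.array(c['mount']))
for y,col in [(-2,(0,0,255)),(0,(0,255,0)),(2,(255,0,0))]:
    t=np.linspace(0,6.283,100); P=np.stack([27.4*np.cos(t),y+27.4*np.sin(t),np.full(100,1.0),np.ones(100)])
    q=M@P; u=(q[0]/q[2]*c['fx']+c['cx'])*1.5; v=(q[1]/q[2]*c['fy']+c['cy'])*1.5
    for a,b in zip(u,v): cv2.circle(img,(int(a*1),int(b)),0,col,-1)
cv2.imwrite('pics/g1o.png',cv2.resize(img[280:480,280:490],None,fx=3,fy=3,interpolation=cv2.INTER_NEAREST))
```

```text
(no output)
```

View pics/g1o.png

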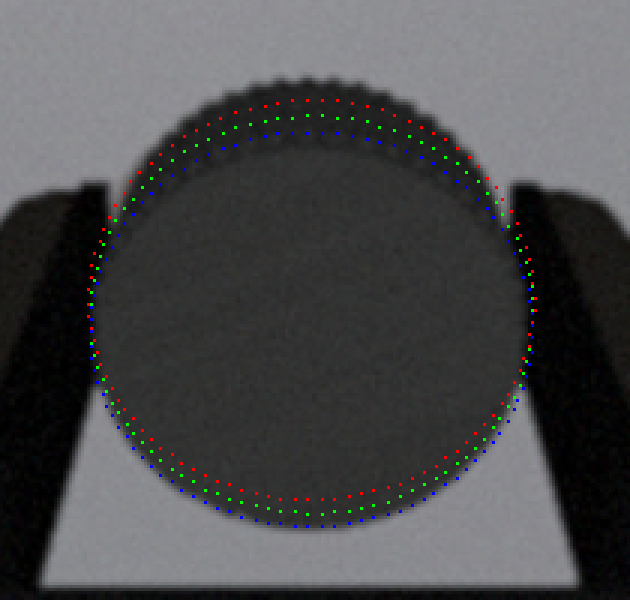

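```bash
cat >> h.py <<'E'
OY=1.6
def tcp(J,a,z,oy=OY):
    return [J[0]-np.sin(a)*oy,J[1]+np.cos(a)*oy,z]
def ft(n=10,dt=0.02):
    F=[]
    for _ in range(n):
        F.append(np.r_[robot.get_ft_force(),robot.get_torque()]); robot.pause(dt)
    F=np.array(F); return F.mean(0),F.std(0)
E
python3 - <<'E'
from h import *
J=[456.05,-126.5]; a=np.radians(135)
p=robot.get_position(); robot.move_linear([p[0],p[1],175],max_speed=120)
robot.move_to(tcp(J,a,150),down(a)); robot.pause(0.4)
print('gap',robot.get_finger_gap(),np.round(robot.get_position(),2),np.round(robot.get_joint_positions(),2))
m,s=ft(15); print(m.round(3),s.round(3),robot.get_clock())
np.save('tare.npy',m)
shot('side','s1.png'); shot('wrist','w1.png')
E
```

```text
gap 54.269915677308916 [ 455.13 -127.07  150.07] [-0.53 -0.02  1.97  0.    1.2  -2.89]
[ 0.137 -0.045 -1.835  0.088 -0.117 -0.004] [0.427 0.526 0.643 0.03  0.017 0.037] 12.3667
```

View pics/w1.png

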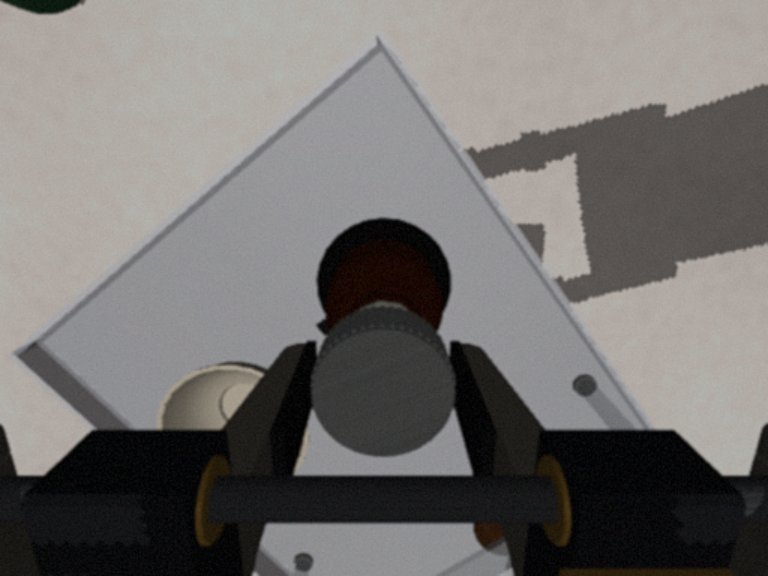

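View pics/s1.png

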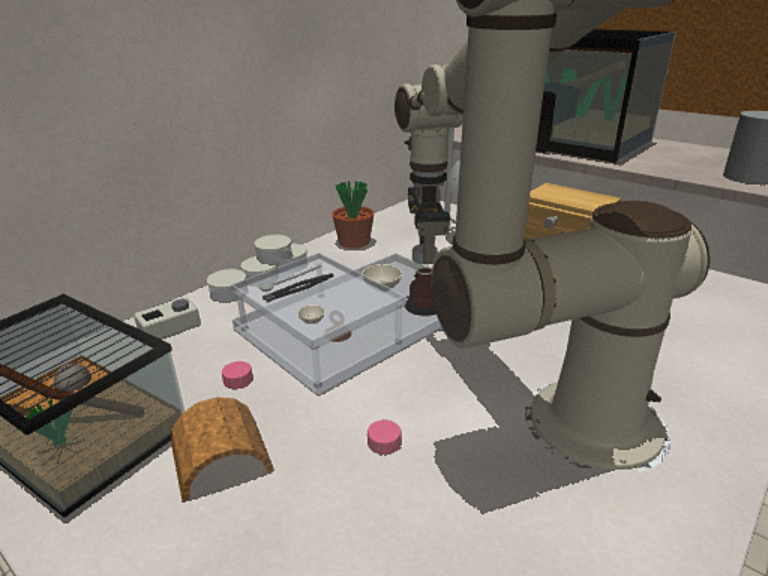

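Run:
```python
from h import *
c=shot('wrist','w2.png')
img=cv2.imread('pics/w2.png')
t=np.linspace(0,6.283,160)
def circ(x,y,z,r,col):
    for a in t:
        u,v=proj(c,[x+r*np.cos(a),y+r*np.sin(a),z]); cv2.circle(img,(int(u*1.5+.25),int(v*1.5+.25)),0,col,-1)
circ(456.05,-126.5,95.5,19,(0,255,0)); circ(456.05,-126.5,9,46,(0,255,0))
circ(456.05,-126.5,4,46,(255,255,0))
p=robot.get_position(); a=np.radians(135)
circ(p[0]+np.sin(a)*1.6,p[1]-np.cos(a)*1.6,149,27.4,(0,0,255))
print(np.round(p,2),proj(c,[456.05,-126.5,9]), robot.get_clock())
for o in meas(c,'wrist','foot',9): print(o)
cv2.imwrite('pics/w2o.png',cv2.resize(img[200:480,280:490],None,fx=2.1,fy=2.1,interpolation=cv2.INTER_NEAREST))
```

```text
[ 454.9  -127.68  149.99] (np.float64(255.54615051066207), np.float64(190.77716740244614)) 12.5167
(0.64, array([254. , 184.6]), array([77. , 94.6]), array([ 452.6, -132.1,    9. ]))
```

View pics/w2o.png

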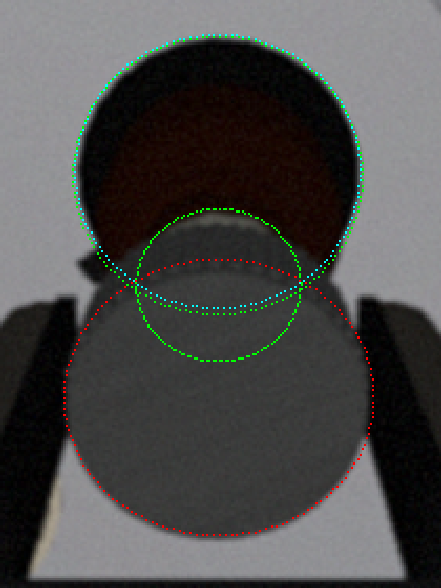

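The projected foot, seal and lid circles match the picture to within about 1 mm, so I'm lowering with force watch.

Run:
```python
from h import *
J=[456.05,-126.5]; a=np.radians(135); T=np.load('tare.npy')
robot.move_linear(tcp(J,a,129),max_speed=60)
z=129
while z>104:
    z-=1
    robot.move_linear(tcp(J,a,z),max_speed=40); 
    m,s=ft(4,0.02); f=m-T
    print(z,f.round(2),np.round(robot.get_position(),2),round(robot.get_finger_gap(),2))
    if f[2]>7 or np.hypot(f[0],f[1])>10 : break
print(robot.get_clock())
```

```text
128 [0.15 0.02 0.16 0.03 0.   0.04] [ 455.1  -127.71  128.25] 54.8
127 [-0.14  0.05 -0.07 -0.    0.01 -0.  ] [ 454.9  -127.64  126.99] 54.58
126 [-0.66  0.42  0.47  0.02  0.   -0.01] [ 454.89 -127.62  125.96] 54.5
125 [-0.39  0.06  0.54  0.   -0.01 -0.01] [ 454.9  -127.64  124.98] 54.7
124 [-0.   -0.11 -0.19  0.02  0.01 -0.01] [ 454.9  -127.61  123.97] 54.54
123 [-0.2  -0.    0.18 -0.01  0.01  0.02] [ 454.9  -127.62  122.97] 54.5
122 [ 0.12  0.02  0.27  0.03  0.02 -0.02] [ 454.9  -127.62  121.99] 54.62
121 [ 0.11 -0.39  0.17 -0.    0.    0.01] [ 454.9  -127.62  120.96] 54.52
120 [-0.24  0.01 -0.01  0.    0.03  0.02] [ 454.89 -127.63  119.97] 54.78
119 [-0.33 -0.16 -0.31  0.03  0.02  0.02] [ 454.9  -127.61  118.96] 54.54
118 [-0.39  0.03  0.25  0.    0.02 -0.01] [ 454.89 -127.62  117.97] 54.57
117 [-0.04 -0.4   0.21 -0.04  0.05 -0.03] [ 454.79 -127.62  116.88] 54.54
116 [-0.99 -0.4  -0.01 -0.07  0.15  0.01] [ 454.79 -127.61  115.89] 54.33
115 [-0.96  0.04  0.13 -0.08  0.17 -0.02] [ 454.85 -127.62  114.92] 54.9
114 [-1.51 -0.65 -0.09 -0.08  0.24  0.03] [ 454.88 -127.66  113.94] 54.55
113 [-0.9  -0.75  0.42 -0.08  0.23  0.01] [ 454.88 -127.62  112.93] 54.06
112 [-1.63 -0.34 -0.06 -0.1   0.26 -0.  ] [ 454.89 -127.61  111.92] 54.62
111 [-1.37 -0.32  0.05 -0.13  0.28  0.02] [ 454.87 -127.62  110.92] 54.62
110 [-1.86 -0.84  0.52 -0.09  0.28  0.01] [ 454.88 -127.61  109.91] 54.5
109 [-2.01 -0.77  0.5  -0.15  0.31  0.02] [ 454.9  -127.66  108.94] 54.87
108 [-4.38  0.22  7.24  0.07  0.83  0.02] [ 455.04 -127.7   108.6 ] 54.5
19.7167
```

```bash
cat >> h.py <<'E'
def go(J,a,z,oy=OY):
    q=robot.inverse_kinematics(tcp(J,a,z,oy),down(a)); assert q is not None
    q0=np.array(robot.get_joint_positions()); assert np.abs(np.array(q)-q0).max()<0.6,(q,q0)
    robot.movej(list(q))
E
python3 - <<'E'
from h import *
a=np.radians(135); T=np.load('tare.npy')
for J,z in [([456.05,-126.5],108.5),([455.5,-126.6],108.5),([455.0,-126.7],108.5)]:
    t=robot.get_clock(); go(J,a,z); robot.pause(0.1); f=ft(8)[0]-T; print(J,f.round(2),np.round(robot.get_position(),2),round(robot.get_clock()-t,2))
print(robot.get_clock())
E
```

```text
[456.05, -126.5] [-3.62 -0.09  5.6  -0.02  0.63  0.01] [ 455.01 -127.67  108.64] 0.48
[455.5, -126.6] [-0.39  0.92  4.62  0.13 -0.02 -0.  ] [ 454.83 -127.76  108.7 ] 0.48
[455.0, -126.7] [ 2.51  0.65  4.29  0.17 -0.51  0.01] [ 454.24 -127.94  108.7 ] 0.48
21.1667
```

```bash
cat > screw.py <<'E'
from h import *
import sys,json
# state: a, z, J
def run(a,z,J,da,amax,tstop,fz=3.0,n=4,verbose=True):
    T=np.load('tare.npy'); tot=0; J=np.array(J,float)
    while tot<amax:
        a-=da; tot+=da; z-=2.865*da
        go(J,a,z); f=ft(n)[0]-T
        p=robot.get_position(); print('%.2f z%.2f'%(tot,z),f.round(2),np.round(p,2),round(robot.get_clock(),2))
        if f[5]>tstop: break
        if abs(f[2])>20 or np.hypot(f[0],f[1])>15: print('FORCE'); break
        z+=np.clip((f[2]-fz)*(-0.04)*-1,-0.25,0.25)
        J+=np.clip(f[:2]*0.04,-0.1,0.1)
    json.dump(dict(a=a,z=z,J=list(J)),open('st.json','w'))
E
python3 - <<'E'
from screw import *
run(np.radians(135),108.6,[455.45,-126.45],0.15,0.6,0.2)
E
```

```text
0.15 z108.17 [ 0.74 -1.06  4.47 -0.15 -0.19 -0.  ] [ 454.09 -127.7   108.24] 21.5
0.30 z107.80 [ 0.1  -1.43  4.42 -0.22 -0.11 -0.03] [ 453.93 -127.45  107.8 ] 21.83
0.45 z107.43 [-0.04 -0.95  4.87 -0.27 -0.06 -0.02] [ 453.81 -127.16  107.38] 22.17
0.60 z107.07 [-0.   -0.39  4.27 -0.25 -0.   -0.03] [ 453.67 -126.85  106.94] 22.5
```

Run:
```python
from screw import *
s=json.load(open('st.json'))
run(s['a'],s['z'],s['J'],0.12,2.4,0.12)
```

```text
0.12 z106.78 [-0.94 -1.08  4.3  -0.23  0.1  -0.01] [ 453.61 -126.6   106.6 ] 22.82
0.24 z106.49 [-1.19 -0.27  3.4  -0.18  0.19  0.  ] [ 453.56 -126.42  106.29] 23.13
0.36 z106.16 [-1.23  0.05  3.21 -0.1   0.27 -0.04] [ 453.51 -126.18  105.95] 23.45
0.48 z105.82 [-2.1   0.05  3.76  0.01  0.38 -0.02] [ 453.5  -125.92  105.61] 23.77
0.60 z105.51 [-2.89  1.16  3.21  0.11  0.51 -0.02] [ 453.45 -125.7   105.26] 24.08
0.72 z105.17 [-2.82  1.86  2.84  0.26  0.51  0.  ] [ 453.49 -125.44  104.92] 24.4
0.84 z104.82 [-3.24  2.5   2.73  0.45  0.55  0.02] [ 453.54 -125.21  104.6 ] 24.72
0.96 z104.47 [-2.5   3.96  1.92  0.63  0.49  0.01] [ 453.68 -124.96  104.29] 25.03
1.08 z104.08 [-2.96  4.47  2.29  0.69  0.48  0.02] [ 453.83 -124.7   103.99] 25.35
1.20 z103.71 [-1.39  4.99  3.09  0.85  0.26 -0.01] [ 454.4  -124.49  103.96] 25.67
1.32 z103.37 [-1.22  5.59  4.73  0.91  0.27  0.01] [ 454.78 -124.33  103.91] 25.98
1.44 z103.10 [-1.5   5.44  6.    0.95  0.34  0.  ] [ 455.05 -124.15  103.85] 26.3
1.56 z102.87 [-2.08  6.08  7.08  0.98  0.34  0.01] [ 455.35 -124.13  103.85] 26.62
1.68 z102.69 [-2.07  6.2   7.49  0.98  0.41 -0.  ] [ 455.47 -124.01  103.75] 26.93
1.80 z102.53 [-2.71  6.3   9.07  1.05  0.61  0.  ] [ 455.43 -123.78  103.63] 27.25
1.92 z102.43 [-3.25  7.34  9.2   1.27  0.76  0.06] [ 455.37 -123.4   103.48] 27.57
2.04 z102.33 [-2.61  8.71  8.8   1.46  0.69  0.12] [ 455.54 -123.11  103.35] 27.88
2.16 z102.22 [-0.83  9.28  8.34  1.64  0.49  0.31] [ 455.86 -122.84  103.21] 28.2
```

```bash
cat st.json
python3 - <<'E'
from h import *
c=shot('wrist','k1.png'); shot('side','k1s.png')
img=cv2.imread('pics/k1.png')
print(np.round(robot.get_position(),2),robot.get_finger_gap(),rot(robot.get_orientation()).round(3).tolist(),np.round(robot.get_joint_positions(),3),robot.get_clock())
s=cv2.imread('pics/k1s.png'); cv2.imwrite('pics/k1sc.png',cv2.resize(s[190:340,340:520],None,fx=4,fy=4,interpolation=cv2.INTER_CUBIC))
E
```

```text
{"a": -0.4038055098076554, "z": 102.21950566850307, "J": [454.13183398906955, -125.43250119406565]}[ 455.84 -122.85  103.2 ] 54.71733936397205 [[0.921, -0.389, 0.002], [-0.389, -0.921, 0.002], [0.001, -0.003, -1.0]] [-0.522  0.043  2.004  0.003  1.094 -0.124] 28.3
```

View pics/k1.png

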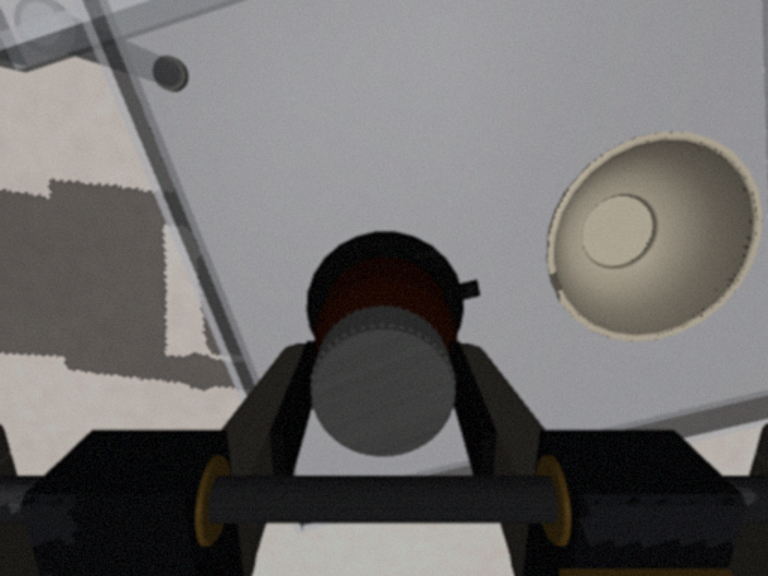

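View pics/k1sc.png

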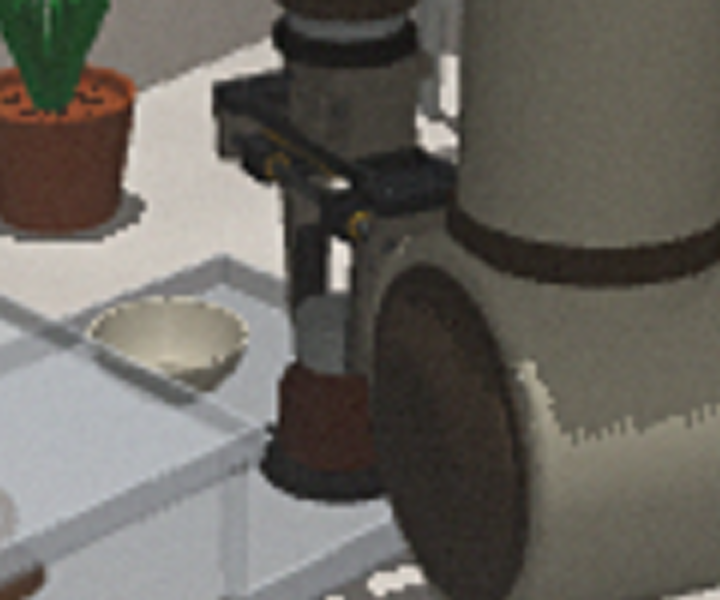

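Run:
```python
from h import *
c=shot('wrist','k2.png')
img=cv2.imread('pics/k2.png')
t=np.linspace(0,6.283,160)
def circ(x,y,z,r,col):
    for a in t:
        u,v=proj(c,[x+r*np.cos(a),y+r*np.sin(a),z]); cv2.circle(img,(int(u*1.5+.25),int(v*1.5+.25)),0,col,-1)
circ(455.8,-126.5,9,46,(0,255,0)); circ(455.8,-126.5,70,34,(0,255,255))
p=robot.get_position(); a=-0.4
for oy,col in [(1.6,(0,0,255)),(3.5,(255,0,0))]:
    circ(p[0]+np.sin(a)*oy,p[1]-np.cos(a)*oy,102.2,27.4,col)
print(robot.get_clock(),(ft(6)[0]-np.load('tare.npy')).round(2))
cv2.imwrite('pics/k2o.png',cv2.resize(img[210:480,280:490],None,fx=2.2,fy=2.2,interpolation=cv2.INTER_NEAREST))
```

```text
28.35 [-0.69  9.1   8.17  1.62  0.46  0.31]
```

View pics/k2o.png

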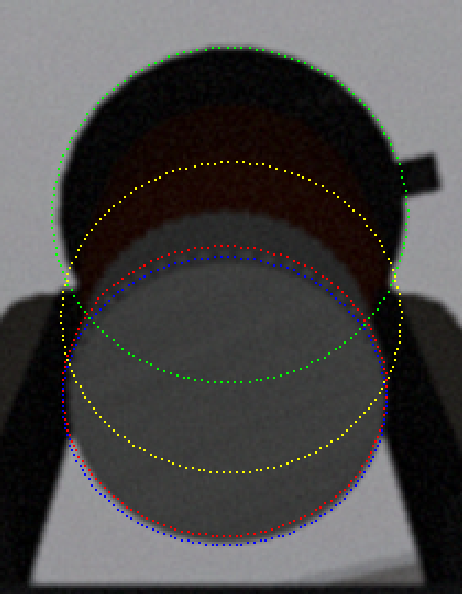

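Run:
```python
import cv2,numpy as np
ims=[cv2.imread(f'pics/{n}.png') for n in ['g1','w1','k1','k2']]
st=np.hstack([cv2.resize(i[295:470,305:465],None,fx=1.25,fy=1.25*1,interpolation=cv2.INTER_CUBIC) for i in ims])
cv2.imwrite('pics/cmp.png',np.clip(st.astype(float)*1.8,0,255).astype(np.uint8))
for n,i in zip('gwkk',ims):
    g=i[:,375:392].mean((1,2)); print(n,'top',g[296:345:3].round(0).astype(int).tolist(),'bot',g[440:470:2].round(0).astype(int).tolist())
```

```text
g top [144, 144, 145, 127, 42, 34, 34, 33, 34, 36, 37, 41, 51, 52, 51, 49, 49] bot [48, 48, 49, 48, 47, 47, 46, 53, 94, 137, 141, 140, 139, 139, 139]
w top [10, 18, 63, 75, 42, 39, 40, 40, 41, 42, 46, 47, 59, 59, 58, 59, 59] bot [56, 57, 57, 56, 55, 55, 54, 60, 99, 143, 146, 146, 146, 145, 146]
k top [13, 11, 15, 23, 41, 41, 43, 41, 43, 45, 48, 50, 62, 62, 61, 62, 60] bot [58, 59, 58, 59, 59, 56, 57, 65, 107, 148, 151, 150, 150, 150, 151]
k top [13, 12, 12, 22, 41, 42, 42, 42, 42, 43, 46, 51, 61, 61, 62, 61, 59] bot [59, 59, 59, 58, 58, 58, 57, 64, 107, 148, 151, 150, 151, 149, 150]
```

View pics/cmp.png

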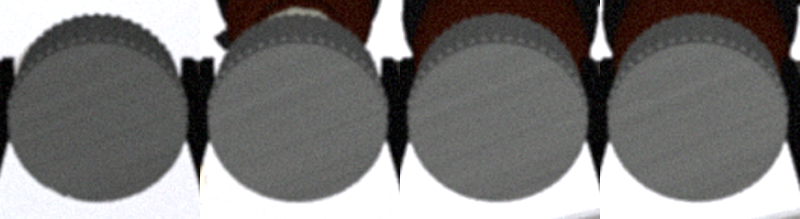

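The lid's image in the gripper hasn't changed, so it is turning rigidly and level with no slip. The torque is now climbing (0.31 N m), so it is on the seal. The sideways load fits a lid offset of about 2.6 mm in the tool rather than 1.6, so I'll relieve the side and down forces before the last bit of turn.

Run:
```python
from h import *
import json
s=json.load(open('st.json')); a=s['a']; z=s['z']; T=np.load('tare.npy')
C=np.array(tcp(s['J'],a,z))
for i in range(5):
    f=ft(5)[0]-T
    print(f.round(2),np.round(C,2),np.round(robot.get_position(),2),round(robot.get_clock(),2))
    if np.hypot(f[0],f[1])<1.5 and f[2]<3: break
    C[:2]+=np.clip(f[:2]*0.08,-.6,.6); C[2]+=np.clip((f[2]-2)*0.06,-.4,.4)
    q=robot.inverse_kinematics(list(C),down(a)); robot.movej(list(q))
json.dump(dict(a=a,C=list(C)),open('st2.json','w'))
```

```text
[-0.71  8.98  8.24  1.62  0.45  0.3 ] [ 454.76 -123.96  102.22] [ 455.88 -122.88  103.24] 28.53
[0.63 6.9  4.51 1.18 0.23 0.32] [ 454.7  -123.36  102.59] [ 455.87 -122.8   103.27] 28.87
[ 2.63  4.96  2.5   0.93 -0.09  0.38] [ 454.75 -122.81  102.74] [ 455.86 -122.78  103.29] 29.2
[ 3.43  3.32  2.2   0.64 -0.3   0.4 ] [ 454.96 -122.41  102.77] [ 455.85 -122.73  103.27] 29.53
[ 3.62  1.4   3.73  0.28 -0.37  0.42] [ 455.24 -122.15  102.79] [ 455.84 -122.68  103.23] 29.87
```

Run:
```python
from h import *
import json
s=json.load(open('st2.json')); a=s['a']; C=np.array(s['C']); T=np.load('tare.npy')
for i in range(5):
    C[:2]+=np.clip((ft(5)[0]-T)[:2]*0.08,-.5,.5) if i else [0.3,0.1]
    f=ft(3)[0]-T; C[2]+=np.clip((f[2]-0.5)*0.06,-.3,.3)
    q=robot.inverse_kinematics(list(C),down(a)); robot.movej(list(q))
    m,sd=ft(10); f=m-T; R_=rot(robot.get_orientation())
    print(f.round(2),sd[5].round(3),np.round(C,2),np.round(robot.get_position(),2),'a',round(np.arctan2(R_[1,0],R_[0,0]),4),a,round(robot.get_clock(),2))
    if np.hypot(f[0],f[1])<1.5 and f[2]<2: break
json.dump(dict(a=a,C=list(C)),open('st2.json','w'))
```

```text
[ 2.97 -4.46  3.12 -0.76 -0.22  0.4 ] 0.031 [ 455.83 -121.94  103.15] [ 455.91 -122.59  103.27] a -0.4037 -0.4038055098076554 30.58
[ 2.65 -4.78  2.67 -0.79 -0.14  0.4 ] 0.028 [ 456.04 -122.29  103.34] [ 455.94 -122.59  103.29] a -0.4037 -0.4038055098076554 31.13
[ 1.41 -3.87  2.71 -0.66 -0.    0.4 ] 0.017 [ 456.22 -122.65  103.48] [ 455.92 -122.59  103.27] a -0.4037 -0.4038055098076554 31.68
[ 0.37 -2.13  1.96 -0.43  0.22  0.39] 0.027 [ 456.32 -122.95  103.57] [ 455.96 -122.64  103.31] a -0.4038 -0.4038055098076554 32.23
[-0.28  0.08  0.95 -0.01  0.32  0.39] 0.018 [ 456.28 -123.11  103.61] [ 455.97 -122.7   103.32] a -0.4038 -0.4038055098076554 32.78
```

Loads relieved, and the torque is 0.39 N m against a baseline of about 0. Releasing now.

Run:
```python
from h import *
robot.gripper_to(80); robot.pause(0.2)
print('gap',robot.get_finger_gap(),(ft(5)[0]-np.load('tare.npy')).round(2),np.round(robot.get_position(),2))
p=robot.get_position(); robot.move_linear([p[0],p[1],150],max_speed=50)
robot.move_linear([p[0],p[1],240],max_speed=120); robot.pause(0.3)
c=shot('wrist','e1.png'); print(np.round(robot.get_position(),2))
for t,z in [('lid_center',103),('foot',9)]:
    for o in meas(c,'wrist',t,z): print(t,o)
    for d in robot.place_of('wrist',t)[:2]: print('   place',t,round(d['score'],2),w(c,d['at']).round(1))
shot('side','e1s.png'); print(robot.get_clock())
s=cv2.imread('pics/e1s.png'); cv2.imwrite('pics/e1sc.png',cv2.resize(s[190:340,340:520],None,fx=4,fy=4,interpolation=cv2.INTER_CUBIC))
```

```text
gap 79.9034703978309 [-0.16  0.05  1.77 -0.14  0.07 -0.01] [ 456.28 -123.12  103.61]
[ 456.13 -123.04  239.63]
lid_center (0.83, array([254.4, 190. ]), array([54.8, 56.6]), array([ 455.5, -123.2,  103. ]))
lid_center (0.58, array([283.5, 114. ]), array([282.6, 356.2]), array([508.6, -67. , 103. ]))
   place lid_center 0.62 [ 454.7 -128.2   86.9]
foot (0.91, array([256.3, 165.5]), array([56.7, 68.8]), array([ 459.5, -119.3,    9. ]))
   place foot 0.81 [ 458.1 -124.4   10.8]
36.1917
```

View pics/e1.png

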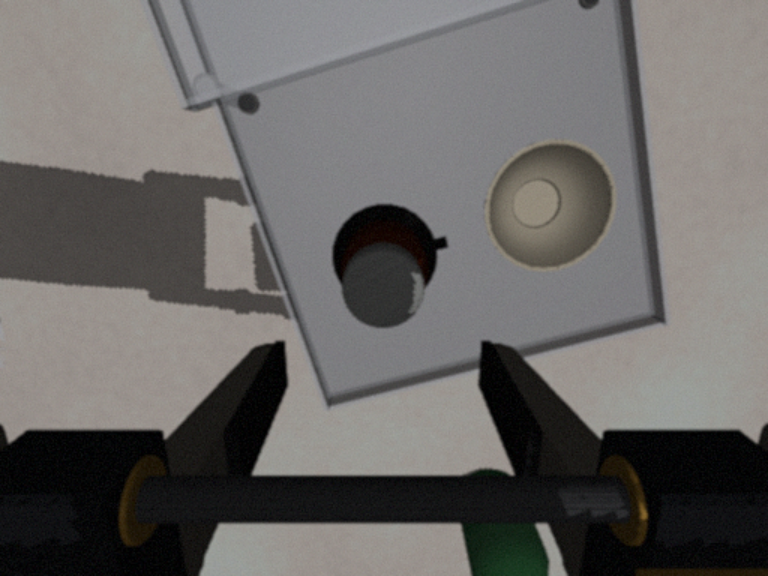

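View pics/e1sc.png

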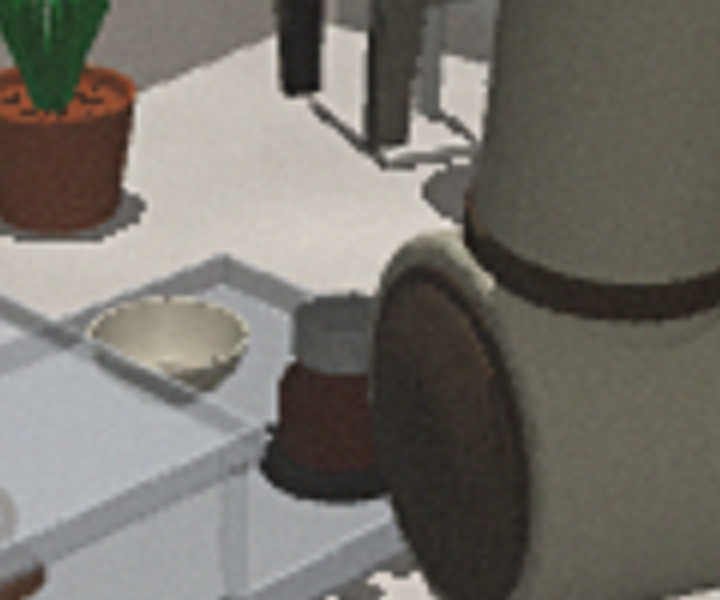

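```bash
cat > ov.py <<'E'
from h import *
def overlay(c,fn,out,cx,cy):
    img=cv2.imread('pics/'+fn); t=np.linspace(0,6.283,200)
    def circ(x,y,z,r,col):
        for a in t:
            u,v=proj(c,[x+r*np.cos(a),y+r*np.sin(a),z]); cv2.circle(img,(int(u*1.5+.25),int(v*1.5+.25)),0,col,-1)
    circ(cx,cy,102.5,27.3,(0,0,255)); circ(cx,cy,6,46,(0,255,0))
    u,v=proj(c,[cx,cy,50]); u=int(u*1.5); v=int(v*1.5)
    cv2.imwrite('pics/'+out,cv2.resize(img[v-95:v+95,u-85:u+85],None,fx=3,fy=3,interpolation=cv2.INTER_NEAREST))
E
python3 - <<'E'
from ov import *
c=shot('wrist','e2.png'); overlay(c,'e2.png','e2o.png',456,-125.5)
robot.move_to([456,-125.5,240],down(-0.404+np.pi-0.15)); robot.pause(0.4)
c=shot('wrist','e3.png'); overlay(c,'e3.png','e3o.png',456,-125.5)
for o in meas(c,'wrist','lid_center',103): print(o)
print(robot.get_clock(),np.round(robot.get_position(),2))
a=cv2.imread('pics/e2o.png');b=cv2.imread('pics/e3o.png'); cv2.imwrite('pics/e23.png',cv2.resize(np.hstack([a,b]),None,fx=.78,fy=.78))
E
```

```text
Traceback (most recent call last):
cell.PlanningError: the arm cannot take that pose within its joint ranges
```

Run:
```python
from ov import *
c=shot('wrist','e2.png'); overlay(c,'e2.png','e2o.png',456,-125.5)
robot.move_to([456,-125.5,240],down(2.3)); robot.pause(0.4)
c=shot('wrist','e3.png'); overlay(c,'e3.png','e3o.png',456,-125.5)
for o in meas(c,'wrist','lid_center',103): print(o)
print(robot.get_clock(),np.round(robot.get_position(),2))
a=cv2.imread('pics/e2o.png');b=cv2.imread('pics/e3o.png'); cv2.imwrite('pics/e23.png',cv2.resize(np.hstack([a,b]),None,fx=.78,fy=.78))
```

```text
(0.88, array([255.1, 185.6]), array([53.6, 55.5]), array([ 452.7, -129. ,  103. ]))
39.1 [ 456.  -125.5  240. ]
```

View pics/e23.png

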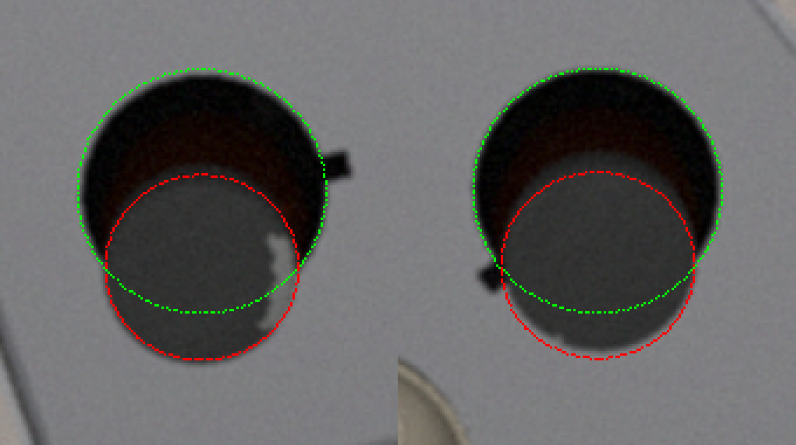

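Run:
```python
from h import *
print(robot.get_clock(),robot.get_finger_gap(),(ft(5)[0]-np.load('tare.npy')).round(2)); robot.sign_off()
```

```text
39.1 80.08288826493654 [-0.5   0.25  1.98  0.03 -0.01 -0.  ]
the job is handed in; nothing more can be done
```

I took the steel lid from the upper tray, set it level on the jar and screwed it clockwise about 2.8 rad. I let go at 0.39 N m and handed the job in with the clock at about 39 s. The hand-in gives no verdict.

**Last checks that agreed:**
- **Torque:** it held at 0.39–0.40 N m with the side and down forces eased to about 1 N. By the torque figures given, that is roughly 31 N on the seal; I could not measure the seal load directly.
- **Grip:** the lid did not slip or tilt in the gripper while turning, and the tool stayed vertical to about 0.003 rad.
- **Height:** the lid centre ended about 85 mm above the foot's underside, below the 88.5 mm limit. This assumes the upper tray floor sits exactly at its stated height.
- **Release:** after letting go, the arm stood clear and the readings showed no contact beyond the lid's own weight being gone.

**Where checks disagreed:**
- **Lid offset in the gripper:** the wrist view gave 1.6 mm, but the side force while turning fitted about 2.6 mm. The side force reached about 9 N before I eased it off.
- **Centring:** single wrist views after release differed by several mm. Averaging two near-opposite views put the lid about 1.6 mm from the jar's axis, with about 1 mm of uncertainty, inside the 3 mm limit.

The bowl and the rest of the scene looked in place in the last pictures. I did not measure each object again.

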